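Lock the screen-frame height stop

TASK

The height stop on the round-footed post has been set: lock it by running its eared jam nut down, clockwise seen from above, until it seats tight against the top of the post. Leave the nut on the square-footed post as it is, that stop is still to be set, and let go when you are done.

Things in the scene. Friction and masses are not known exactly. Their poses are not given: they have to be found in the camera images.
- jam_nut (a joint): Turn of the jam nut on the round-footed post, rad, growing clockwise seen from above. It starts backed off at 0.2 to 0.7; at 1.6 it is seated on the post's top face, a hard stop. It comes down 3.8 mm per rad (steep quick-acting thread), so its gap to the post is 3.4 to 5.3 mm at the start. One grasp suffices. It takes about 0.1 N m to turn and stays where it is left.
- jam_nut_grip (a point): Centre of that nut on its upright axis, 100 mm above the table when seated, up to 105.5 mm before. z up, x along its two ears. Steel hexagon nut, 36 mm across flats, 20 mm high; two ears on either side, 14 mm wide and high, make it 94 mm long along x. Grip from above across y: flats 36 mm apart. The 20 mm set bolt passes through it and ends 134 mm above the table.
- round_post: Dark cast-iron post bolted to the table, origin under its centre, z up. Round foot 92 mm across, body 52 mm across or less up to 45 mm height, then a neck 30 mm across up to its top face at 90 mm, where the nut seats: fingertips may reach below the nut beside the neck. Place and heading vary; it may stand left or right of the square-footed post.
- other_nut_ear (a point): End of one ear of the identical nut on the other post, 40 mm from its axis, at half the nut's height. That post has a square foot 90 mm a side, a square body 46 mm a side, and the same heights. Leave it alone: this point must stay within 10 mm of where it started.

How it is judged (in metres and radians):
At the end, for the whole second after the job is handed in: The jam nut on the round-footed post is turned clockwise to within 0.17 rad (10 degrees) of its seat and rests there; the ear of the nut on the square-footed post is within 10 mm of where it started (value of joint jam_nut above 1.43 rad and velocity of joint jam_nut between -0.05 and 0.05 rad/s and distance of other_nut_ear from where it was at the start of the episode below 0.01 m); the robot touches nothing.
It fails at once if the nut on the square-footed post is turned (its ear moves more than 10 mm) (distance of other_nut_ear from where it was at the start of the episode above 0.01 m).
It also fails if it takes over 35 s, if anything falls off the work surface, if the arm or the gripper's body presses on something with over 40 N, if the wrist force passes 120 N, or if a joint passes its speed limit or range.

ROBOT

A 6-joint arm with a two-finger parallel gripper is mounted at the origin on the work surface. World frame = base frame: x ahead of the robot, y to its left, z up, the work surface at z = 0. Lengths are in m, angles in degrees, forces in N, time in s.
With the tool pointing down it reaches from about 0.325 to 0.85 m from the base axis. Payload 15.5 kg.
Tool frame: the origin (TCP) lies at the very end of the fingers, on their centre line; the grasp point (between the pads) lies arm.grip_depth behind it (arm.grip_depth is the distance from the TCP to the grasp point, in m); z points along the fingers, y is the line along which they close (so a half turn about z gives the same grasp; the last joint's range is limited). The gripper opens to 91 mm and grips with 3 to 60 N. Pads are 32 mm wide; open, the fingers measure 118 mm over their backs; the gripper's body (76 mm by 178 mm) begins 60 mm behind the grasp point.
Start: joints at [64.773, 28.281, 77.091, -0, 74.628, -5.472], TCP at [0.211, 0.588, 0.214] pointing down, gripper open.
Joint ranges: [-166.48, 166.48], [-47.26, 123.95], [12.59, 153.08], [-70.14, 250.14], [6.76, 159.57], [-176.63, 176.63]. Speed limits (degrees/s): [108.29, 108.29, 147.25, 172.46, 172.46, 172.46].

INTERFACE

Orientations are given as a 3x3 rotation matrix whose columns are the frame's x, y, z axes.
In Python, from rig import arm, effector, snapshot, get_calibration gives the robot as it stands (arm), with the cameras as plain functions and the gripper (effector). Calls block until the motion is done:
- arm.move_to(position, orientation): joint-space move of the TCP to a pose.
- arm.move_l(position, orientation=None, feed=0.15): straight line of the TCP; orientation=None keeps the orientation; feed is the mean speed in m/s.
- arm.move_joints(angles): joint-space move.
- effector.grip(opening): finger opening in m; the grip force is fixed at half the most; returns when the fingers have stopped.
- arm.sleep(seconds).
- arm.solve_ik(position, orientation): joint angles nearest the present ones, or None.
- snapshot(name): name is "scene" or "top" or "wrist"; returns the picture (384x512x3 uint8, red, green, blue); there is no depth.
- get_calibration(name): a dict with "intrinsics" (3x3 intrinsics, pixels), "cam_to_world" (4x4, takes a point from camera to world coordinates). Camera axes: x right, y down, z forward; pixel columns grow to the right and rows downward; lengths in m; the calibration is good to about 2 mm. A picture is of the moment at which its call begins: read the wrist's pose just before it. get_calibration takes no time and is no camera call; for the wrist camera it gives the pose at the moment of the call.
A pose or a line that the arm cannot do raises arm.Unreachable and nothing moves.
- arm.sign_off(): hands the job in; it is judged then, once.
Readings, each from a call of its own:
- arm.current_t(): time.
- arm.current_joint_positions(): joint angles.
- arm.current_dq(): joint speeds.
- arm.current_tau(): joint torques, N m.
- arm.current_ee_pos(): TCP position.
- arm.current_tool_rot(): TCP orientation.
- arm.current_force(): force on the tool from outside, world axes, zero at the start.
- arm.current_torque(): the same for the moment, N m.
- arm.current_width(): finger opening in m.
- arm.current_grasp_force(): force on a finger pad.
Only numpy, scipy, OpenCV 4.12 (cv2) and the standard library are available. Lean on these libraries where they do the work, as an engineer would, in place of code of your own. Each camera call takes 0.05 s, during which the arm holds its last target. There are 200 camera calls.

## Working session

There is one attempt and no reset: what is moved stays moved. The work goes in short steps, each a Python script; the robot and the scene stay as the last script left them, time stands still between calls to the robot, and variables do not carry over. Pictures are saved under pics/ and viewed, at most 10 in all, crops included, and the job is handed in when it is done.

```bash
mkdir -p pics
python3 - <<'E'
from rig import arm, effector, snapshot, get_calibration
import cv2, numpy as np
a=snapshot("top");b=snapshot("scene")
cv2.imwrite("pics/top.png",a[:,:,::-1]);cv2.imwrite("pics/scene.png",b[:,:,::-1])
for n in("top","scene"):
    c=get_calibration(n);print(c["intrinsics"],c["cam_to_world"])
print(arm.grip_depth,arm.current_t(),arm.current_tool_rot())
E
```

```text
[[357.3477613    0.         256.79860232]
 [  0.         357.3477613  184.48571531]
 [  0.           0.           1.        ]] [[-0.02496836 -0.9943558   0.10311706  0.47361503]
 [-0.99961927  0.02604509  0.00910841  0.02341029]
 [-0.0117427  -0.10285037 -0.99462752  0.76300057]
 [ 0.          0.          0.          1.        ]]
[[476.29831288   0.         262.97596729]
 [  0.         476.29831288 178.22133516]
 [  0.           0.           1.        ]] [[-0.52832331  0.64280614 -0.55468436  1.07932429]
 [ 0.84903594  0.39727236 -0.34829964  0.3231982 ]
 [-0.00352838 -0.65496178 -0.75565377  0.78930075]
 [ 0.          0.          0.          1.        ]]
0.0188 0.1 [[-9.41147640e-01  3.37995421e-01 -4.63836716e-04]
 [ 3.37995723e-01  9.41147131e-01 -9.84453317e-04]
 [ 1.03797881e-04 -1.08329074e-03 -9.99999408e-01]]
```

View pics/top.png

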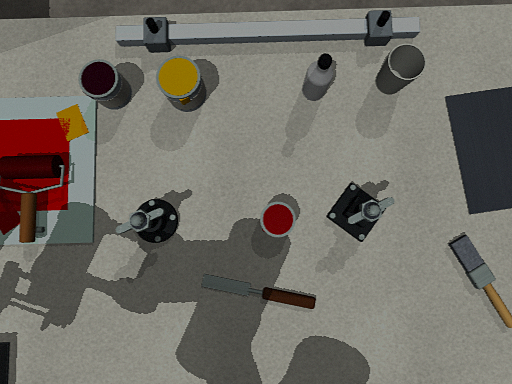

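View pics/scene.png

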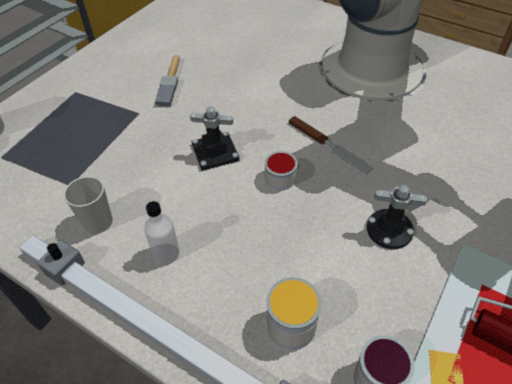

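The top view shows the round foot at about (157,220) with its nut at about (141,220). The square post is at about (357,212), with the red can (278,218) between them. I'll enlarge the round post in both views.

Run:
```python
import cv2, numpy as np
a=cv2.imread("pics/top.png")[185:260,105:205];b=cv2.imread("pics/scene.png")[175:250,355:435]
a=cv2.resize(a,None,fx=4,fy=4,interpolation=cv2.INTER_CUBIC);b=cv2.resize(b,None,fx=4,fy=4,interpolation=cv2.INTER_CUBIC)
cv2.imwrite("pics/crop.png",np.hstack([a,b]))
```

```text
(no output)
```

View pics/crop.png

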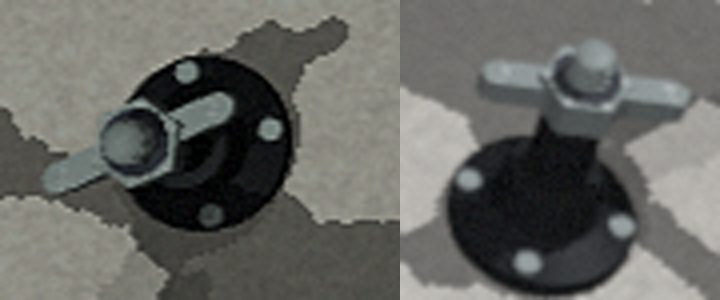

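```bash
cat > h.py <<'E'
from rig import arm, effector, snapshot, get_calibration
import numpy as np, cv2
def ray(c,uv,z):
    T=c["cam_to_world"];d=T[:3,:3]@np.linalg.inv(c["intrinsics"])@[uv[0],uv[1],1]
    return T[:3,3]+d*(z-T[2,3])/d[2]
def proj(c,p):
    T=c["cam_to_world"];q=c["intrinsics"]@(T[:3,:3].T@(np.asarray(p)-T[:3,3]));return q[:2]/q[2]
def R(a): # tool down, y axis at heading a (rad)
    y=np.array([np.cos(a),np.sin(a),0]);z=np.array([0,0,-1.]);return np.c_[np.cross(y,z),y,z]
E
python3 - <<'E'
from h import *
c=get_calibration("top");s=get_calibration("scene")
t=lambda u,v:(105+u/4-.4,185+v/4-.4)
sc=lambda u,v:(355+(u-400)/4-.4,175+v/4-.4)
print("foot",ray(c,t(207,143),.008),ray(s,sc(542,213),.008))
print("bolt",ray(c,t(126,138),.134))
L,Rr=ray(c,t(45,183),.11),ray(c,t(232,101),.11);print(L,Rr,(L+Rr)/2,np.linalg.norm(L-Rr),np.degrees(np.arctan2(*(L-Rr)[1::-1])))
L,Rr=ray(s,sc(479,76),.108),ray(s,sc(688,97),.108);print(L,Rr,(L+Rr)/2,np.linalg.norm(L-Rr),np.degrees(np.arctan2(*(L-Rr)[1::-1])))
m=(L+Rr)/2
w=get_calibration("wrist")["cam_to_world"];Rt=arm.current_tool_rot();print(w, Rt.T@(w[:3,3]-arm.current_ee_pos()))
E
```

```text
foot [0.48140857 0.24404279 0.008     ] [0.48379565 0.24713923 0.008     ]
bolt [0.48319045 0.24296118 0.134     ]
[0.46407474 0.28815952 0.11      ] [0.4991904  0.20284336 0.11      ] [0.48163257 0.24550144 0.11      ] 0.09226026753820629 112.37179332179656
[0.50329697 0.2032208  0.108     ] [0.4647383  0.28899398 0.108     ] [0.48401763 0.24610739 0.108     ] 0.09404153379563045 -65.7940682678995
[[ 0.33802186  0.90565843  0.25597662  0.13828709]
 [ 0.94113771 -0.3249858  -0.09297332  0.61366585]
 [-0.00101331  0.27233627 -0.96220161  0.3855947 ]
 [ 0.          0.          0.          1.        ]] [ 0.07727149 -0.0005543  -0.17216962]
```

Run:
```python
from h import *
p=np.array([.4825,.245,.2])
for b in (23.3,203.3):
    for d in (0,-45,-85):
        q=arm.solve_ik(p-[0,0,.115],R(np.radians(b+d)));print(b,d,None if q is None else np.round(q,1))
arm.move_to(p,R(np.radians(23.3)))
w=get_calibration("wrist");im=snapshot("wrist")
cv2.imwrite("pics/w1.png",cv2.resize(im[:,:,::-1],(800,600),interpolation=cv2.INTER_CUBIC))
np.save("w1.npy",w,allow_pickle=True);print(arm.current_t(),arm.current_ee_pos(),arm.current_joint_positions())
x=np.array([np.cos(np.radians(113.3)),np.sin(np.radians(113.3)),0])
for k in (-.047,.047):print(proj(w,p+[0,0,-.09]+k*x)*800/512)
print(proj(w,p+[0,0,-.066])*800/512)
```

```text
23.3 0 [20.6 31.1 97.  -0.  51.9 -2.7]
23.3 -45 [20.6 31.1 97.  -0.  51.9 42.3]
23.3 -85 [20.6 31.1 97.  -0.  51.9 82.3]
203.3 0 None
203.3 -45 [  20.6   31.1   97.    -0.    51.9 -137.7]
203.3 -85 [ 20.6  31.1  97.   -0.   51.9 -97.7]
1.7583 [0.48219202 0.24591182 0.20000622] [ 2.06923884e+01  2.24195987e+01  9.00054312e+01  1.15051611e-02
  6.75729912e+01 -2.70621045e+00]
[402.5692858  382.30635616]
[402.8855841  215.89068453]
[402.79790067 316.69448555]
```

View pics/w1.png

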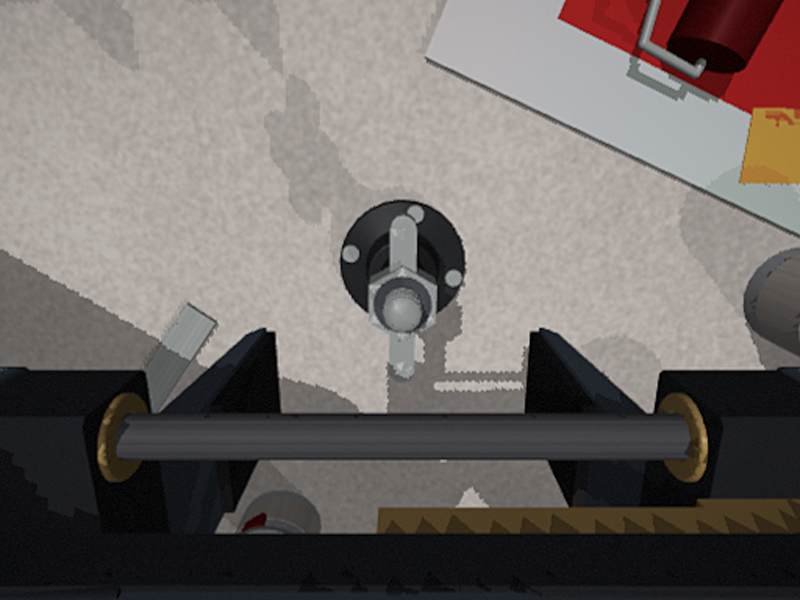

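The wrist view confirms the estimate: ear ends at (403,215) and (401,380), bolt tip at (402,310), within a few pixels of prediction. Next I'll descend, grip and turn in steps while watching the torque.

Run:
```python
from h import *
f=lambda:print(round(arm.current_t(),2),np.round(arm.current_ee_pos(),4),np.round(arm.current_force(),1),np.round(arm.current_torque(),2),round(arm.current_width(),4),round(arm.current_grasp_force(),1))
c=np.array([.4825,.245]);h=23.3;z0=.0857
arm.move_l([*c,z0],R(np.radians(h)),feed=.08);f()
effector.grip(.03);f()
for d in range(10,51,10):
    arm.move_l([*c,z0-.0038*np.radians(d)],R(np.radians(h-d)),feed=.001);f()
```

```text
3.33 [0.4828 0.2451 0.0861] [0.5 0.1 0.4] [-0.04  0.03 -0.03] 0.0911 0.0
4.22 [0.4826 0.245  0.0857] [ 0.8  0.4 -0.7] [-0.06 -0.   -0.05] 0.0359 30.0
4.59 [0.4824 0.245  0.085 ] [-1.3 -0.6  0.8] [-0.12  0.24 -0.12] 0.036 30.0
4.97 [0.4822 0.2449 0.0844] [-3.3 -1.1  2.6] [-0.17  0.6  -0.15] 0.0357 30.0
5.34 [0.482  0.2449 0.0837] [-5.8 -0.6  4.4] [-0.12  0.97 -0.14] 0.0359 30.0
5.72 [0.4818 0.2449 0.083 ] [-6.7  0.3  4.3] [-0.01  1.16 -0.15] 0.0358 30.0
6.09 [0.4816 0.245  0.0824] [-7.6  1.3  6.9] [ 0.08  1.38 -0.08] 0.0355 30.0
```

Run:
```python
from h import *
c=np.array([.4825,.245]);h=23.3;z0=.0857
for d in range(53,86,3):
    arm.move_l([*c,z0-.0038*np.radians(d)],R(np.radians(h-d)),feed=.001)
    y=arm.current_tool_rot()[:,1];a=h-np.degrees(np.arctan2(y[1],y[0]));t=arm.current_torque()
    print(d,round(arm.current_t(),2),round(a,2),np.round(arm.current_ee_pos(),4),np.round(arm.current_force(),1),np.round(t,2),round(arm.current_width(),4))
    if abs(t[2])>.6: break
```

```text
53 6.34 52.71 [0.4816 0.245  0.0821] [-7.8  1.2  5.6] [ 0.24  1.39 -0.12] 0.0352
56 6.59 55.71 [0.4815 0.2451 0.0819] [-8.3  2.2  5.7] [ 0.22  1.52 -0.04] 0.036
59 6.84 58.71 [0.4815 0.2451 0.0817] [-7.9  2.6  5.7] [ 0.29  1.51 -0.1 ] 0.0353
62 7.09 61.65 [0.4812 0.2449 0.0816] [-9.1  0.8  8.7] [0.15 1.82 0.81] 0.0361
```

Torque jumps at about 61°, which suggests the seat. I'll press 3° further to confirm it, then release, retreat and look.

Run:
```python
from h import *
c=np.array([.4825,.245]);h=23.3;z0=.0857
for d in (63.5,65):
    arm.move_l([*c,z0-.0038*np.radians(62)],R(np.radians(h-d)),feed=.001);arm.sleep(.1)
    y=arm.current_tool_rot()[:,1];print(d,round(h-np.degrees(np.arctan2(y[1],y[0])),2),np.round(arm.current_torque(),2),round(arm.current_width(),4))
arm.move_l([*c,z0-.0038*np.radians(62)],R(np.radians(h-62)),feed=.001)
effector.grip(.09)
arm.move_l([*c,.2],feed=.1)
im=snapshot("wrist");cv2.imwrite("pics/w2.png",cv2.resize(im[:,:,::-1],(800,600)))
t=snapshot("scene");cv2.imwrite("pics/s2.png",cv2.resize(t[90:250,180:440,::-1],None,fx=3,fy=3,interpolation=cv2.INTER_CUBIC))
print(arm.current_t(),arm.current_force())
```

```text
63.5 63.1 [0.14 1.86 1.11] 0.0362
65 64.61 [0.12 1.86 1.15] 0.0361
10.4083 [ 0.01859693 -0.99570281  0.03590701]
```

View pics/w2.png

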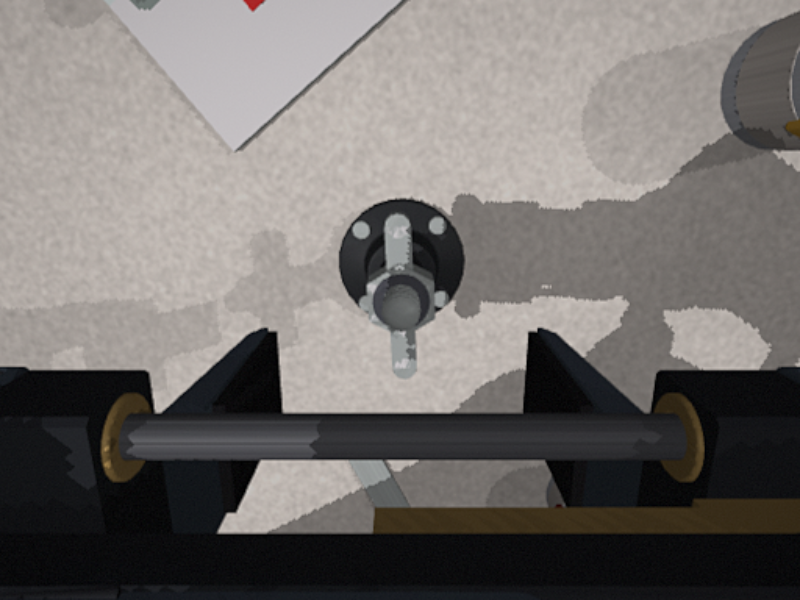

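View pics/s2.png

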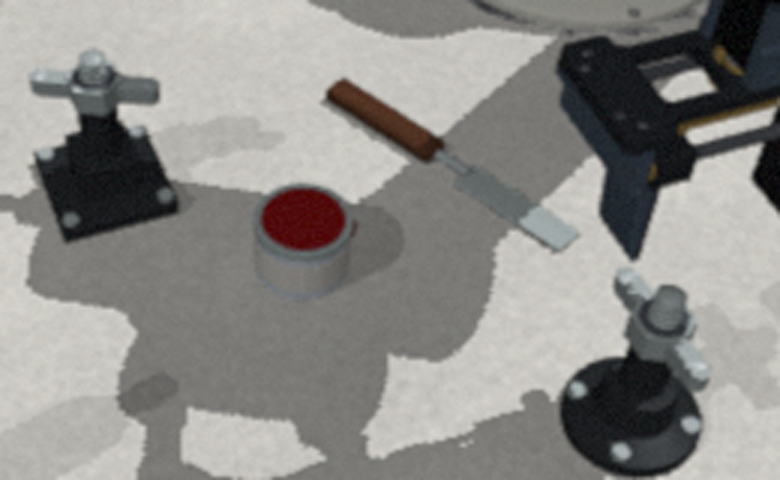

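The wrist view shows the nut turned with the tool, ears at (397,222) and (404,372), which is about 3° short of the tool and within tolerance. In the scene view the gripper is clear and the square-post nut and its ears look unchanged.

```bash
python3 -c "
from rig import arm, effector, snapshot, get_calibration
print(arm.sign_off())"
```

```text
the job is handed in; nothing more can be done
None
```

I ran the round-footed post's jam nut down clockwise about 60° to its hard stop, where the turning torque jumped to about 1.1 N m. I then let go and moved clear, left the square-footed post's nut alone, and handed the job in; no verdict was returned.

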